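Set the telescoping jar stop one hole longer

ROBOT

A 6-joint arm with a two-finger parallel gripper is mounted at the origin on the work surface. World frame = base frame: x ahead of the robot, y to its left, z up, the work surface at z = 0. Lengths are in m, angles in rad, forces in N, time in s.
With the tool pointing down it reaches from about 0.375 to 0.9 m from the base axis. Payload 3.1 kg.
Tool frame: the origin (TCP) lies at the very end of the fingers, on their centre line; the grasp point (between the pads) lies 19 mm behind it; z points along the fingers, y is the direction in which the jaws open and shut (so a half turn about z gives the same grasp; the last joint's range is limited). The gripper opens to 85 mm and grips with 20 to 120 N. Pads are 22 mm wide; open, the fingers measure 114 mm over their backs; the gripper's body (76 mm by 85 mm) begins 54 mm behind the grasp point. The pads swing forward as they close: fully open they stand 13 mm farther back than shut.
Start: joints at [-0.178, 0.527, 1.433, -0, 1.181, -0.178], TCP at [0.625, 0, 0.2] pointing down, gripper open.
Joint ranges: [-3.08, 3.08], [-0.75, 2.2], [0.22, 2.44], [-1.43, 4.57], [0, 2.65], [-2.85, 2.85]. Speed limits (rad/s): [2.79, 2.79, 3.14, 3.14, 3.14, 3.14].

INTERFACE

Orientations are given as a unit quaternion [x, y, z, w].
In Python, from station import * gives the robot as it stands.
- The arm moves only by the tool jog_arm, never from a script. Its argument "motion" is a list of rows, each a list of 5 numbers: the shift along the world's x, y, z in cm, then the turn about the world's z in degrees, then the closure in counts, from 0 (fully open) to 255 (shut). In form: [[tx, ty, tz, yaw, jaw], ...]. A call has 1 to 10 rows; each row shifts and turns the pose as measured when the row begins; what a row does not reach is not made up. A row lasts 1/12 s, in which the tool goes at most 41.7 mm and 7.16 degrees, less where a joint would pass 70% of its speed; a pose out of reach is approached as far as the arm can. A call with a gripper value outside its range is refused whole. The fingers move at their own pace and stop on an object; "squeeze" is the grip in N (left out, the last holds). Time passes only in rows, so rows that do not move let the fingers close. It gives the time, the measured TCP pose, the force and the opening at its end, in the units of the state.
- sense(): the state, without advancing time (a new reading comes with each control period).
- snapshot(name): name is "scene" or "side" or "wrist"; returns a dict with "img" (400x640x3 uint8, red, green, blue), "depth" (400x640 float32, m along the optical axis (not along the pixel's ray), 0 where there is no reading), "intrinsics" (3x3 intrinsics, pixels), "eye" and "attitude" of the camera in the world. Camera axes: x right, y down, z forward; pixel columns grow to the right and rows downward; lengths in m; the calibration is good to about 2 mm. A picture is of the moment at which its call begins.
- sign_off(): hands the job in, once; it reports no verdict.
The state is a dict: "t": time; "q": joint angles; "qd": joint speeds; "tau": joint torques, N m; "tcp_pos": TCP position; "tool_rot": TCP orientation; "force": force on the tool from outside, world axes, zero at the start; "ft_torque": the same for the moment, N m; "finger_gap": opening from 0.0 (shut) to 1.0 (fully open).
Only numpy, scipy, OpenCV 4.12 (cv2) and the standard library are available. Lean on these libraries where they do the work, as an engineer would, in place of code of your own. Each camera call takes 0.05 s, during which the arm holds its last target.

TASK

Set the telescoping jar stop on the bench one hole longer: press its sprung button down, slide the tube outward until the button pops fully up in the next hole, then let go. The exact hole spacing is not known, so slide by feel, and never force the button's shoulder hard against the edge of a hole. Leave the candle jars and the carton where they are.

Things in the scene. Friction and masses are not known exactly. Their poses are not given: they have to be found in the camera images.
- bench_stop: Telescoping jar stop screwed to the bench: a level aluminium channel 40 mm wide, 175 mm long, on two dark feet, top face 66 mm above the bench, with a sliding dark steel tube inside. Origin on the bench straight below the first hole, where the button is latched at the start. +y of this frame is outward, the way the tube lengthens; z up. Over 35 N between the button's shoulder and channel or plate is forcing.
- first_hole (a point): Centre of the first hole, in the channel's top face, 66 mm above the bench; 19 mm long along y. A 10 mm wide slot leads from it along +y under a clamped steel index plate (top 67 mm above the bench), which has the second hole, also 19 mm long. That one's centre lies 41 to 59 mm along +y from the first's: the plate was clamped by hand, so the spacing differs each time.
- tube_end (a point): Middle of the upright aluminium stop plate on the tube's outer end (70 mm wide, 8 mm thick, 10 to 85 mm above the bench); this point is 47 mm above the bench, 190 mm along +y from the first hole at the start, and moves with the tube. The tube slides with 3 to 4 N of friction and its travel ends 78 mm out.
- button: Sprung button on the tube, standing up through the slot: a black plastic cap, a cylinder 20 mm in diameter, 18 mm tall. Origin at the centre of the cap's top, 93 mm above the bench when fully up; the cap's underside is then 9 mm above the channel's top. It can be gripped or pushed from above; moving it along y moves the tube. The spring gives 4 N when up, 8 N at full travel, 7.5 mm down.
- shoulder (a point): Centre of the square shoulder on the button's stem, 29 mm below the cap's top; 16 mm long along y. Up in a hole it locks the tube with 1.5 mm of play either way. Pressed 5 mm or more it is clear of the wall and the tube can slide. Under the wall it stays down about 4 mm by itself; when it comes fully into a hole the spring pops it up, if nothing grips or holds down the cap.
- jar_a: Lidded glass candle jar, 74 mm in diameter, 97 mm tall, loose; origin at the centre of its underside. A bystander.
- jar_b: Another such jar, a bystander. Origin at the centre of its underside.
- jar_c: Another such jar, a bystander beyond the stop plate. Origin at the centre of its underside.
- carton: Open shallow cardboard carton with a few cork lids in it, 110 by 140 by 50 mm high, loose; origin at the centre of its underside. A bystander.

How it is judged:
By the outcome, as a careful person would: the job done as asked, in the order asked, and still so for the second after the job is handed in, with the robot touching nothing.
It also fails if it takes over 38 s, if anything falls off the work surface, if the arm or the gripper's body presses on something with over 40 N, if the wrist force passes 120 N, or if a joint passes its speed limit or range.

## Working session

There is one attempt and no reset: what is moved stays moved. The work goes in short steps, Python scripts to look and compute and a tool call to move; the robot and the scene stay as the last step left them, time stands still between calls to the robot, and variables do not carry over. Pictures are saved under pics/ and viewed, and the job is handed in when it is done.

Besides the shell and the picture viewer there is one more tool, called by a JSON object that holds its "name" and its "arguments", one argument or row to a line. jog_arm: Moves the arm, as the interface text tells. Its arguments: {"type":"object","properties":{"motion":{"type":"array","items":{"type":"array","items":{"type":"number"}}},"squeeze":{"type":"number"}},"required":["motion"]}

```bash
ls; mkdir -p pics; python3 - <<'E'
from station import *
import cv2
s=sense();print(s)
for n in("scene","side","wrist"):
    d=snapshot(n);cv2.imwrite(f"pics/{n}0.png",d["img"][:,:,::-1]);print(n,d["intrinsics"],d["eye"],d["attitude"])
E
```

```text
pics
{'t': 0.0, 'q': array([-1.78489519e-01,  5.28489341e-01,  1.43391442e+00, -6.03239092e-06,
        1.18141245e+00, -1.78494853e-01]), 'qd': array([-0.00063197,  0.00163886, -0.00044007,  0.00014447, -0.00190933,
        0.00121694]), 'tau': array([ 2.50220628e-04, -4.42344439e+01, -1.78024775e+01, -2.06930472e-04,
        8.36740597e-03,  2.24214921e-05]), 'tcp_pos': array([6.24203572e-01, 1.77836776e-04, 1.98915620e-01]), 'tool_rot': array([ 7.07103647e-01,  7.07109042e-01, -6.36369044e-04, -9.11640812e-04]), 'force': array([-0.06497808, -0.15514786,  0.14386268]), 'ft_torque': array([ 0.05171391, -0.02699668,  0.02428117]), 'finger_gap': 0.9986830745799108}
scene [[448.10459421   0.         322.56303399]
 [  0.         448.10459421 194.01877645]
 [  0.           0.           1.        ]] [ 1.38740234 -0.3842918   0.65644458] [ 0.7511488   0.45202451 -0.25485028 -0.40804492]
side [[366.64056868   0.         319.64179069]
 [  0.         366.64056868 200.61236586]
 [  0.           0.           1.        ]] [ 0.28040432 -0.61669941  0.72435512] [ 0.89860827 -0.15195341  0.07808454 -0.40412392]
wrist [[281.4070386    0.         313.3165635 ]
 [  0.         281.4070386  196.19922107]
 [  0.           0.           1.        ]] [0.62382527 0.07436404 0.37371435] [ 9.88867302e-01  5.05961712e-04 -1.98440668e-04  1.48799069e-01]
```

View pics/scene0.png

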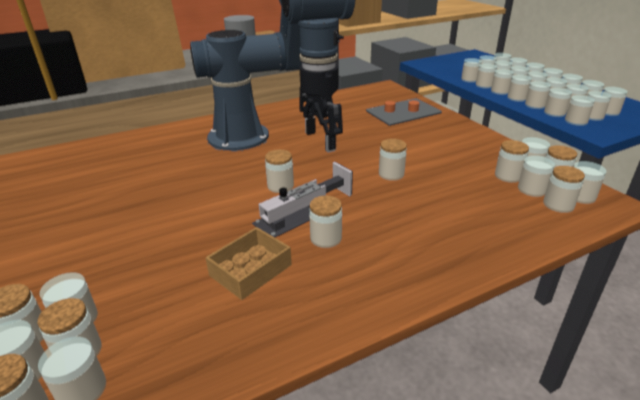

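View pics/side0.png

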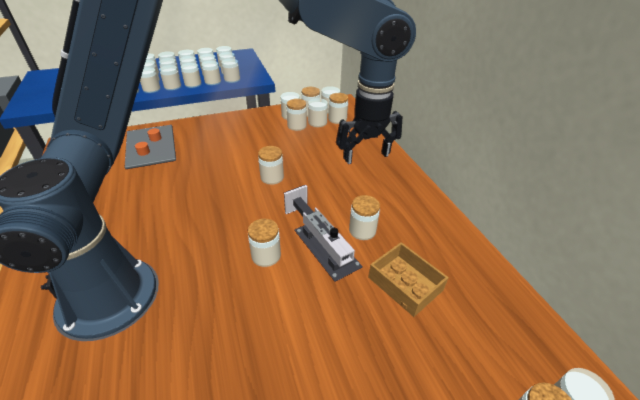

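View pics/wrist0.png

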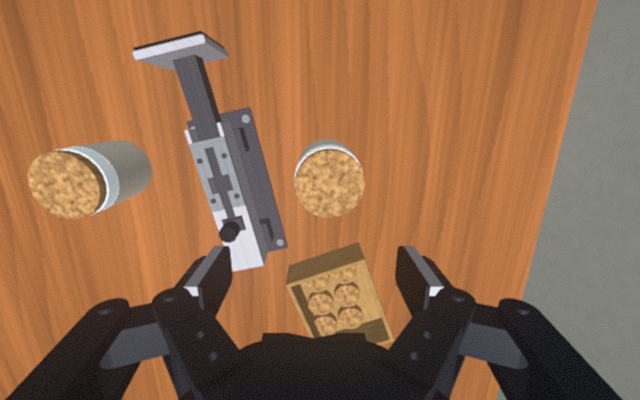

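The wrist view shows the button at about (230,231), the slot and second hole at about (220,183), and the stop plate at the top. The jars are at (67,183) and (330,180), with the carton below right.

```bash
cat > h.py <<'E'
import numpy as np,cv2
from scipy.spatial.transform import Rotation as R
def ray(d,u,v,z):
    K=d["intrinsics"];c=np.linalg.inv(K)@[u,v,1.]
    w=R.from_quat(d["attitude"]).as_matrix()@c
    e=np.array(d["eye"]);return e+w*(z-e[2])/w[2]
def proj(d,p):
    c=R.from_quat(d["attitude"]).as_matrix().T@(np.array(p)-d["eye"]);k=d["intrinsics"]@c;return k[:2]/k[2]
def blobs(d,m,amin=20):
    n,l,s,c=cv2.connectedComponentsWithStats(m.astype(np.uint8))
    return [(s[i],c[i],l==i) for i in range(1,n) if s[i][4]>=amin]
E
python3 - <<'E'
from station import *
from h import *
d=snapshot("wrist")
im=d["img"]
c=im[20:290,120:300]
cv2.imwrite("pics/w1.png",cv2.resize(c,None,fx=2.2,fy=2.2,interpolation=cv2.INTER_CUBIC)[:,:,::-1])
dark=(im.max(2)<45);dark[:,:200]=0;dark[:,260:]=0;dark[:215]=0;dark[248:]=0
for s,cc,_ in blobs(d,dark): print("btn",s,cc,ray(d,*cc,0.093))
d=snapshot("scene");cv2.imwrite("pics/s1.png",cv2.resize(d["img"][140:290,200:420],None,fx=3.5,fy=3.5,interpolation=cv2.INTER_CUBIC)[:,:,::-1])
d=snapshot("side");cv2.imwrite("pics/sd1.png",cv2.resize(d["img"][140:320,230:460],None,fx=3.3,fy=3.3,interpolation=cv2.INTER_CUBIC)[:,:,::-1])
E
```

```text
(no output)
```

View pics/w1.png

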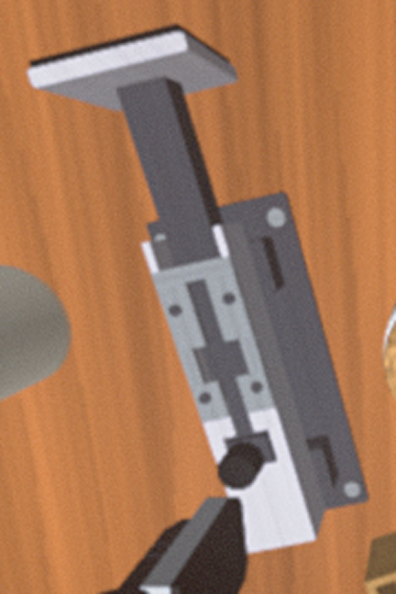

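View pics/s1.png

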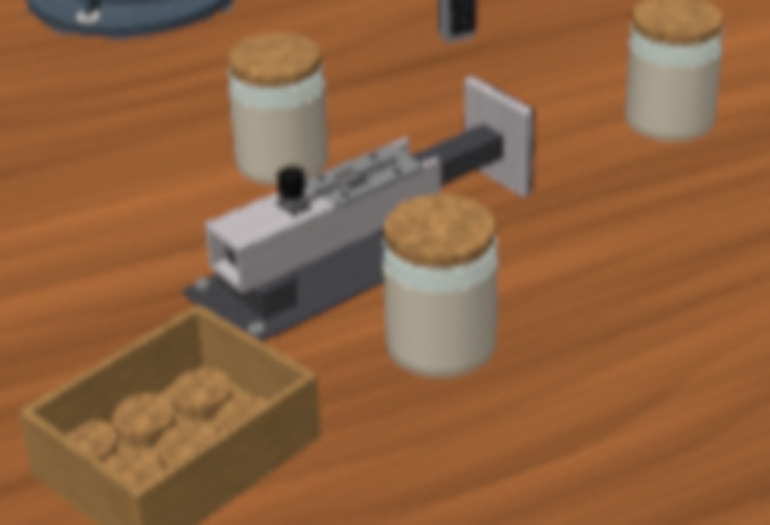

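View pics/sd1.png

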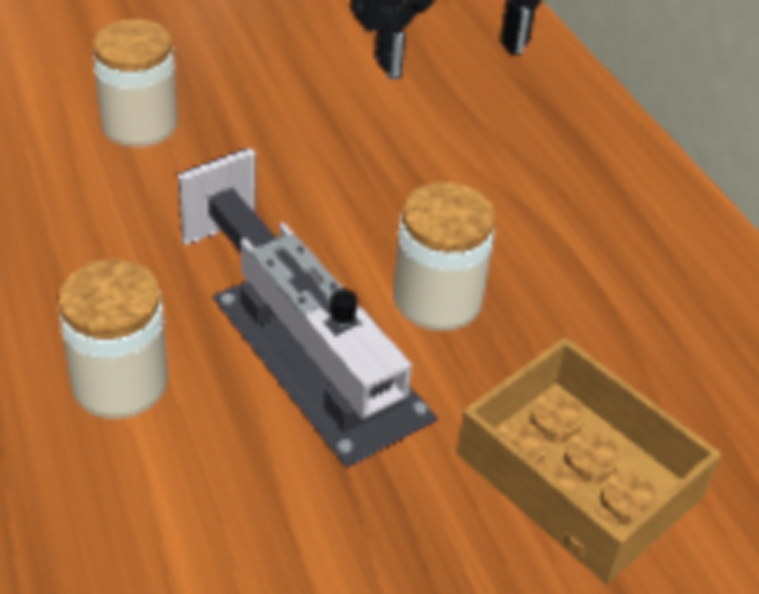

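The second hole is visible at crop (220,362), which is (220,184.5) in the full wrist image. The cap is at about (229,231). The views agree on the layout: the stop points away from the carton toward jar_c, and jar_a and jar_b flank it.

```bash
python3 - <<'E'
from station import *
from h import *
d=snapshot("wrist");im=d["img"]
f=lambda a,b:(120+a/2.2,20+b/2.2)
for n,p,z in [("btn",(238,467),.093),("hole2",(220,362),.067),("slotend",(197,285),.067),("h1 far L",(227,440),.066),("h1 far R",(268,432),.066),("h1 near R",(274,458),.066),
 ("platefarL",(152,275),.067),("platefarR",(230,258),.067),("platenearL",(202,421),.067),("platenearR",(276,405),.067),("chan near L",(246,552),.066),("chan near R",(314,541),.066),("stopTL",(30,75),.085),("stopTR",(185,40),.085)]:
    print(n,ray(d,*f(*p),z)[:2].round(4))
d2=snapshot("scene");d3=snapshot("side")
print("btn sc",ray(d2,200+291/3.5,140+175/3.5,.092)[:2]); print("btn side",ray(d3,230+344/3.3,140+300/3.3,.092)[:2])
print("chan side near", [ray(d3,230+a/3.3,140+b/3.3,.066)[:2].round(4) for a,b in((361,388),(408,362),(244,243))])
# jars via depth
for nm,dd in(("wrist",d),("side",d3)):
    h=cv2.cvtColor(dd["img"],cv2.COLOR_RGB2HSV)
    K=dd["intrinsics"];v,u=np.mgrid[:400,:640];P=np.stack([(u-K[0,2])/K[0,0],(v-K[1,2])/K[1,1],np.ones_like(u)],-1)*dd["depth"][...,None]
    W=P@R.from_quat(dd["attitude"]).as_matrix().T+dd["eye"]
    m=(abs(W[...,2]-.097)<.006)&(dd["depth"]>0)
    for s,c,k in blobs(dd,m,60): print(nm,s,c.round(),np.median(W[k],0).round(3),np.ptp(W[k],0).round(3))
    if nm=="wrist":
        m=(abs(W[...,2]-.0915)<.006)&(v>210)&(v<250)&(u>205)&(u<260)
        print("btn depth",W[m].mean(0),W[m].max(0),W[m].min(0),m.sum())
E
```

```text
btn [ 0.5317 -0.0535]
hole2 [ 0.5191 -0.0067]
slotend [0.5115 0.0326]
h1 far L [ 0.5183 -0.05  ]
h1 far R [ 0.5406 -0.0454]
h1 near R [ 0.5427 -0.0605]
platefarL [0.4899 0.0375]
platefarR [0.529  0.0457]
platenearL [ 0.5065 -0.0389]
platenearR [ 0.5462 -0.0299]
chan near L [ 0.5227 -0.1183]
chan near R [ 0.5617 -0.1112]
stopTL [0.457  0.1234]
stopTR [0.5241 0.1367]
btn sc [ 0.53634449 -0.05641118]
btn side [ 0.52837148 -0.05883178]
chan side near [array([ 0.5188, -0.1192]), array([ 0.5597, -0.1078]), array([0.4863, 0.0475])]
wrist [ 294  149   70   69 3751] [329. 183.] [0.64  0.003 0.098] [0.071 0.071 0.009]
wrist [  27  151   78   68 3988] [ 65. 184.] [0.372 0.001 0.097] [0.072 0.071 0.009]
wrist [219 226  18  17 246] [227. 234.] [ 0.531 -0.055  0.094] [0.018 0.019 0.004]
btn depth [ 0.53114739 -0.05436786  0.09275438] [ 0.53988741 -0.04590686  0.09546668] [ 0.52141818 -0.06547305  0.08571328] 286
side [159   3 124  12 253] [220.   9.] [0.558 1.96  0.097] [0.764 0.048 0.012]
side [ 16  19  53   6 126] [41. 22.] [-0.442  1.96   0.096] [0.253 0.041 0.011]
side [413  42 227 145 866] [538. 121.] [1.397 0.178 0.097] [0.017 1.23  0.012]
side [302  87  18   9 121] [310.  90.] [0.716 0.68  0.096] [0.068 0.07  0.007]
side [329  93  19   9 136] [338.  97.] [0.799 0.596 0.095] [0.069 0.067 0.007]
side [287  99  19  10 146] [296. 103.] [0.63  0.595 0.095] [0.067 0.071 0.008]
side [258 146  24  15 271] [269. 153.] [0.461 0.308 0.096] [0.07  0.071 0.008]
side [352 195  28  20 428] [366. 205.] [ 0.637 -0.     0.096] [0.072 0.073 0.008]
side [248 218  30  23 542] [262. 229.] [ 0.367 -0.003  0.096] [0.071 0.071 0.009]
side [ 56 254  70  46 352] [ 95. 286.] [ 0.018 -0.057  0.097] [0.124 0.088 0.012]
side [528 382  44  18 555] [547. 392.] [ 0.725 -0.516  0.096] [0.066 0.038 0.007]
```

{"name": "jog_arm", "arguments": {
  "motion": [
    [-0.9,-0.55,-0.5,-7.1,110],
    [-0.9,-0.55,-0.5,-7.1,110],
    [-0.9,-0.55,-0.5,-7.1,110],
    [-0.9,-0.55,-0.5,-7.1,110],
    [-0.9,-0.55,-0.5,-7.1,110],
    [-0.9,-0.55,-0.5,-7.1,110],
    [-0.9,-0.55,-0.5,-7.1,110],
    [-0.9,-0.55,-0.5,-7.1,110],
    [-0.9,-0.55,-0.5,-7.1,110],
    [-0.9,-0.55,-0.5,-7.1,110]
  ],
  "squeeze": 20
}}

```text
t: 1.28
tcp_pos: [0.5352, -0.0563, 0.1504]
tool_rot: [0.988, 0.157, 0.002, 0.004]
force: [-1.2, 0.2, 0.5]
finger_gap: 0.567
```

{"name": "jog_arm", "arguments": {
  "motion": [
    [-0.3,0.1,-1.2,-6.0,110],
    [0,0,-0.4,0,110],
    [0,0,0,0,110]
  ]
}}

```text
t: 1.53
tcp_pos: [0.53, -0.0563, 0.1337]
tool_rot: [0.995, 0.102, 0.001, 0.004]
force: [0.6, -0.2, -0.4]
finger_gap: 0.568
```

```bash
cat > look.py <<'E'
import sys
from station import *
from h import *
s=sense();d=snapshot("wrist")
print(s["t"],s["tcp_pos"].round(4),"yawx",np.degrees(2*np.arctan2(s["tool_rot"][1],s["tool_rot"][0])).round(2),s["force"].round(2),s["finger_gap"])
cv2.imwrite(f"pics/{sys.argv[1]}.png",d["img"][:,:,::-1])
K=d["intrinsics"];v,u=np.mgrid[:400,:640];P=np.stack([(u-K[0,2])/K[0,0],(v-K[1,2])/K[1,1],np.ones_like(u)],-1)*d["depth"][...,None]
W=P@R.from_quat(d["attitude"]).as_matrix().T+d["eye"]
np.save("W.npy",W)
E
python3 look.py a1
```

```text
1.5333 [ 0.53   -0.0563  0.1337] yawx 11.67 [ 0.63 -0.19 -0.37] 0.5678293303084014
```

View pics/a1.png

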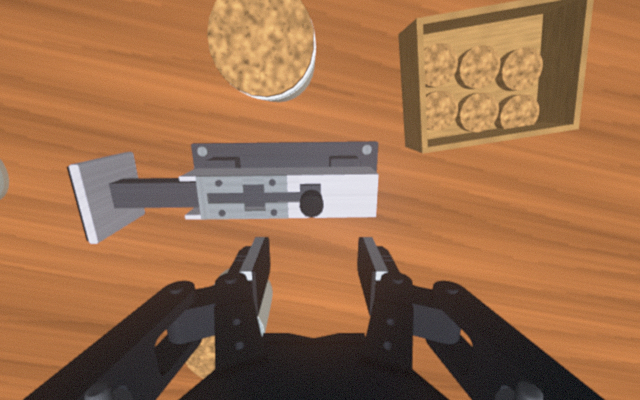

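The button is at (312,203), centred between the fingers (column 313). The channel runs level in the image, the first hole is at column ~311, and the second hole is at (254,197).

```bash
python3 - <<'E'
from station import *
from h import *
d=snapshot("wrist");g=d["img"]
W=np.load("W.npy")
m=(abs(W[...,2]-.093)<.003);m[:180]=0;m[225:]=0;m[:,290:]&=True;m[:,:290]=0;m[:,335:]=0
vv,uu=np.where(m);print(m.sum(),uu.min(),uu.max(),vv.min(),vv.max(),ray(d,(uu.min()+uu.max())/2,(vv.min()+vv.max())/2,.093),W[m].mean(0))
print(g[197,225:325].mean(1).astype(int).reshape(-1,20)); print(g[187,225:335].mean(1).astype(int))
print(ray(d,254.5,197,.067),ray(d,311,197,.066))
cv2.imwrite("pics/a2.png",cv2.resize(g[160:230,170:390],None,fx=3.6,fy=3.6,interpolation=cv2.INTER_CUBIC)[:,:,::-1])
E
```

```text
448 299 323 194 217 [ 0.5301359  -0.05550349  0.093     ] [ 0.5302052  -0.05574037  0.0934667 ]
[[ 95  96  95  98  99  97 100  97  97  95  98  97  99  98  99  95  91  99
   98 101]
 [ 92 103  96  95  98  94  97  98  98  96  97  99  98  95 101  97 100 101
   94  97]
 [100  96  95  95 103  99  94 100 100  97 100  98  95  99  99 102  99 103
   98 100]
 [103 100 106  98 102  97  98  97  97 104  97  99 102 101 103  93  63  55
   58  57]
 [ 65  66  67  63  66  60  69  67  65  66  69  66  71  65  58  54  89 173
  231 235]]
[178 174 170 170 174 175 171 172 173 176 175 177 176 173 176 174 179 159
 122  97  95  95  98  99  99  95  99  99  97  99  98  98  97 100  97 100
  96  95 110 144 172 174 173 174 172 176 171 171 174 176 175 176 180 172
 175 176 174 176 181 176 177 179 204 229 227 226 224 228 227 223 224 228
 229 231 209 134  96  97 102 102  98 104 106  99  98 102 102 104 101 101
 103 103  98  97 104 144 212 233 231 228 232 230 228 229 230 230 228 230
 228 230]
[ 0.51916067 -0.00605301  0.067     ] [ 0.52902298 -0.05575751  0.066     ]
```

View pics/a2.png

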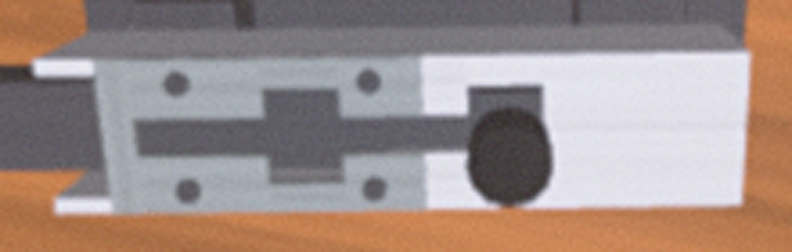

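```bash
python3 - <<'E'
from station import *
from h import *
d=snapshot("wrist")
q=[ray(d,u,187,z)[:2] for u,z in((242.9,.067),(263.9,.067),(299.8,.066),(320,.066))]
u=np.array([-.2053,.9787])
s=[float(p@u) for p in q];print(np.diff(s)*1e3,1e3*((s[0]+s[1])/2-(s[2]+s[3])/2))
E
```

```text
[-18.62181248 -31.85566092 -18.0562604 ] 50.194697364462904
```

{"name": "jog_arm", "arguments": {
  "motion": [
    [0,0.07,-2,0,130],
    [0,0,-2,0,150],
    [0,0,-0.9,0,160],
    [0,0,-0.3,0,165],
    [0,0,0,0,165],
    [0,0,0,0,165]
  ]
}}

```text
t: 2.18
tcp_pos: [0.5372, -0.0563, 0.085]
tool_rot: [0.994, 0.106, 0.007, 0.007]
force: [0.1, -0.2, 0.4]
finger_gap: 0.352
```

```bash
python3 look.py a3
```

```text
2.1833 [ 0.5372 -0.0563  0.085 ] yawx 12.11 [ 0.12 -0.17  0.36] 0.35203466090538515
```

View pics/a3.png

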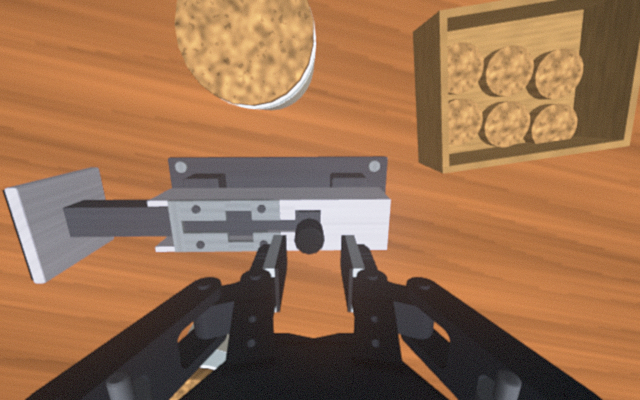

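The cap (309,236) sits between the fingertips, but the arm drifted 7 mm in +x. I'll correct that.

{"name": "jog_arm", "arguments": {
  "motion": [
    [-0.4,0.05,-0.15,0,165],
    [-0.3,0,-0.15,0,165],
    [0,0,0,0,165]
  ]
}}

```text
t: 2.48
tcp_pos: [0.5312, -0.0561, 0.084]
tool_rot: [0.994, 0.106, 0.009, 0.008]
force: [1.2, 0.0, 1.1]
finger_gap: 0.355
```

```bash
python3 look.py a4
```

```text
2.4833 [ 0.5312 -0.0561  0.084 ] yawx 12.15 [1.17 0.04 1.11] 0.35498896350942893
```

View pics/a4.png

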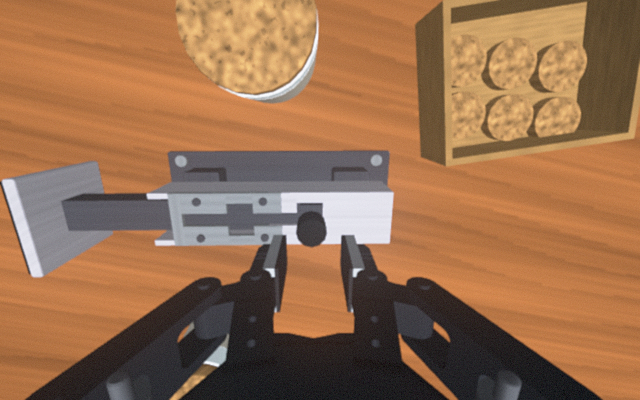

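{"name": "jog_arm", "arguments": {
  "motion": [
    [-0.1,0.05,-0.4,0,165],
    [0,0,-0.3,0,165],
    [0,0,0,0,165]
  ]
}}

```text
t: 2.78
tcp_pos: [0.5309, -0.0559, 0.0774]
tool_rot: [0.994, 0.106, 0.01, 0.008]
force: [-0.2, -1.2, -0.7]
finger_gap: 0.355
```

```bash
python3 look.py a5; python3 - <<'E'
from station import *
from h import *
W=np.load("W.npy");d=snapshot("wrist");s=sense()
v,u=np.mgrid[:400,:640]
m=(abs(W[...,2]-.093)<.003)&(v>190)&(v<255)&(u>292)&(u<332)
print(m.sum(),W[m].mean(0),u[m].min(),u[m].max(),v[m].min(),v[m].max(),proj(d,s["tcp_pos"]))
E
```

```text
2.7833 [ 0.5309 -0.0559  0.0774] yawx 12.14 [-0.21 -1.2  -0.66] 0.3554372865646379
754 [ 0.53039331 -0.05559974  0.09341374] 296 327 221 251 [312.21197756 225.43924899]
```

{"name": "jog_arm", "arguments": {
  "motion": [
    [0,0,0,0,185],
    [0,0,0,0,192],
    [0,0,0,0,196],
    [0,0,0,0,200],
    [0,0,0,0,205]
  ],
  "squeeze": 20
}}

```text
t: 3.3
tcp_pos: [0.5314, -0.056, 0.0776]
tool_rot: [0.994, 0.106, 0.011, 0.008]
force: [-1.2, -1.4, -0.4]
finger_gap: 0.195
```

{"name": "jog_arm", "arguments": {
  "motion": [
    [0,0,0,0,225],
    [0,0,0,0,225],
    [0,0,0,0,225]
  ],
  "squeeze": 30
}}

```text
t: 3.55
tcp_pos: [0.5315, -0.056, 0.0777]
tool_rot: [0.994, 0.106, 0.011, 0.008]
force: [-0.0, 0.5, -0.5]
finger_gap: 0.12
```

```bash
python3 look.py a6; python3 -c "
import cv2;i=cv2.imread('pics/a6.png');cv2.imwrite('pics/a6c.png',cv2.resize(i[150:330,200:430],None,fx=3,fy=3))"
```

```text
3.55 [ 0.5315 -0.056   0.0777] yawx 12.14 [-0.04  0.46 -0.47] 0.11995599397468054
```

View pics/a6c.png

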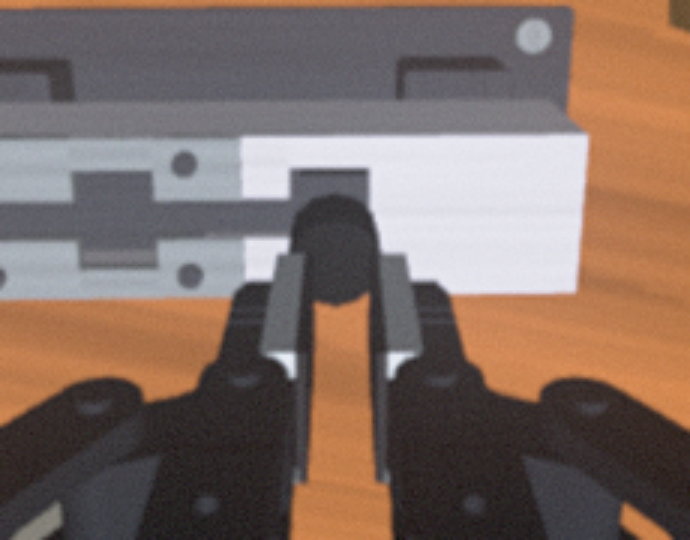

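```bash
python3 - <<'E'
from station import *
from h import *
W=np.load("W.npy");d=snapshot("wrist");s=sense();print(s["finger_gap"],R.from_quat(s["tool_rot"]).as_matrix().round(3).tolist())
u=np.array([-.21,.978]);t=np.array([.978,.21])
b=s["tcp_pos"]
for r in range(222,312,6):
    print(r,[(round(1e3*float((W[r,c,:2]-b[:2])@u)),round(1e3*float((W[r,c,:2]-b[:2])@t)),round(1e3*W[r,c,2])) for c in (288,293,297,300,304,312,320,324,328,332,338)])
E
```

```text
0.11904930501457119 [[0.977, 0.21, 0.023], [0.21, -0.977, -0.014], [0.019, 0.019, -1.0]]
222 [(18, -6, 56), (14, -5, 57), (11, -5, 57), (8, 4, 82), (5, 7, 88), (0, 8, 92), (-5, 6, 87), (-8, 3, 80), (-11, -2, 67), (-14, -2, 67), (-19, -2, 66)]
228 [(17, -7, 64), (14, -7, 65), (10, 1, 83), (8, 4, 92), (5, 5, 95), (0, 5, 93), (-5, 5, 93), (-7, 3, 90), (-12, -7, 66), (-14, -6, 67), (-19, -6, 67)]
234 [(17, -11, 67), (14, -11, 67), (10, 1, 93), (8, 1, 93), (5, 1, 94), (0, 1, 93), (-5, 1, 94), (-7, 0, 93), (-12, -11, 67), (-14, -11, 67), (-19, -11, 66)]
240 [(17, -16, 67), (11, 9, 120), (8, 9, 120), (7, 9, 120), (5, 7, 116), (0, -3, 93), (-5, -3, 94), (-6, 9, 120), (-8, 9, 121), (-10, 9, 120), (-19, -16, 67)]
246 [(13, 5, 119), (10, 9, 127), (8, 9, 127), (7, 9, 127), (5, 5, 119), (0, -7, 94), (-5, -7, 94), (-5, 9, 128), (-7, 9, 128), (-9, 9, 127), (-13, 5, 120)]
252 [(13, 5, 125), (10, 8, 132), (8, 9, 133), (7, 9, 132), (5, 1, 118), (0, -11, 93), (-9, -59, 0), (-5, 8, 132), (-7, 9, 134), (-9, 9, 133), (-11, 10, 135)]
258 [(12, 9, 138), (10, 9, 138), (8, 8, 138), (6, 9, 139), (5, -1, 120), 
[... 676 characters left out ...]
6), (-6, 1, 147), (-6, 10, 160), (-9, 9, 159)]
288 [(10, 9, 162), (8, 9, 162), (7, 3, 153), (6, -1, 148), (7, -99, 2), (-1, -100, 0), (-9, -100, 1), (-5, -9, 136), (-6, -1, 147), (-6, 8, 161), (-8, 9, 162)]
294 [(10, 10, 167), (8, 9, 166), (7, 1, 155), (6, -4, 147), (7, -107, 0), (-1, -106, 2), (-9, -107, 0), (-5, -11, 137), (-6, -4, 147), (-6, 6, 162), (-8, 9, 166)]
300 [(9, 13, 175), (8, 9, 170), (7, -2, 155), (6, -8, 146), (7, -114, 1), (-1, -115, 0), (-9, -114, 1), (-14, -115, 1), (-6, -8, 147), (-7, 0, 157), (-7, 14, 177)]
306 [(9, 14, 179), (8, 8, 171), (7, -5, 154), (6, -10, 147), (7, -122, 0), (-1, -121, 1), (-9, -122, 1), (-14, -122, 0), (-6, -11, 147), (-7, -3, 157), (-6, 14, 179)]
```

```bash
python3 - <<'E'
from station import *
from h import *
for n in("side","scene"):
    d=snapshot(n);p=proj(d,sense()["tcp_pos"]);print(n,p,proj(d,sense()["tcp_pos"]+[0,0,.04]),d["eye"])
    x,y=p.astype(int);cv2.imwrite(f"pics/b_{n}.png",cv2.resize(d["img"][y-60:y+40,x-60:x+60],None,fx=5,fy=5,interpolation=cv2.INTER_CUBIC)[:,:,::-1])
print(snapshot("wrist")["eye"],sense())
E
```

```text
side [334.77220397 233.92375129] [335.53525213 222.17320228] [ 0.28040432 -0.61669941  0.72435512]
scene [282.86307329 194.07796791] [281.82066098 179.79598966] [ 1.38740234 -0.3842918   0.65644458]
[ 0.60007599 -0.03855301  0.25371867] {'t': 3.8, 'q': array([-0.31020959,  0.58118747,  1.78727283, -0.00945806,  0.74718677,
        1.05545356]), 'qd': array([ 1.94716474e-05,  1.19456783e-04, -2.25519018e-04,  4.83535365e-04,
       -5.05126611e-04,  8.49120156e-04]), 'tau': array([ 2.00950221e-04, -3.96030951e+01, -1.08226088e+01, -1.58072618e-02,
       -9.03615262e-02,  1.68942381e-05]), 'tcp_pos': array([ 0.53149794, -0.05602714,  0.0776391 ]), 'tool_rot': array([0.99429893, 0.10578631, 0.01057561, 0.00818867]), 'force': array([ 0.44346878,  0.12544989, -0.18104468]), 'ft_torque': array([ 0.03232203, -0.01968389,  0.04548823]), 'finger_gap': 0.12013136488662333}
```

View pics/b_side.png

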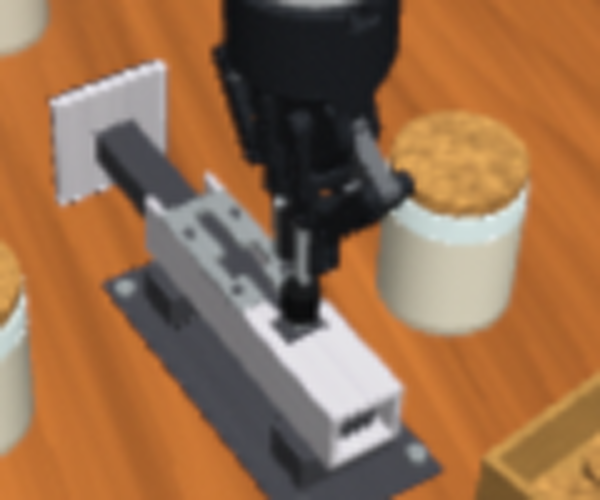

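View pics/b_scene.png

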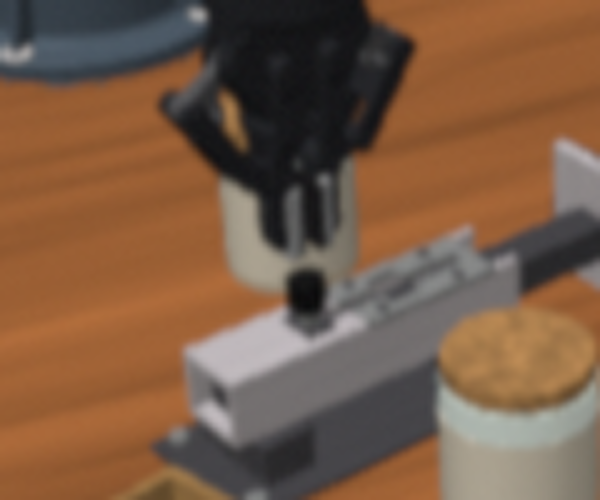

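Both outside views and the wrist depth agree that the real fingertips are at z≈0.117. That is about 39 mm above the reported TCP and about 24 mm above the cap, and the jaws closed on air. I'll trust the cameras for height, so I'll open and go lower.

{"name": "jog_arm", "arguments": {
  "motion": [
    [0,0,0,0,165],
    [0,0,0,0,165],
    [0,0,0,0,165],
    [-0.15,0,-0.8,0,165],
    [-0.15,0,-0.8,0,165],
    [0,0,0,0,165]
  ]
}}

```text
t: 4.3
tcp_pos: [0.5286, -0.0561, 0.0607]
tool_rot: [0.994, 0.106, 0.011, 0.008]
force: [-1.1, 0.3, -0.8]
finger_gap: 0.352
```

```bash
cat >> look.py <<'E'
v,u_=np.mgrid[:400,:640]
b=s["tcp_pos"];U=np.array([-.21,.978]);T=np.array([.978,.21])
su=(W[...,:2]-b[:2])@U;st=(W[...,:2]-b[:2])@T
ok=(d["depth"]>0)&(W[...,2]>.069)&(abs(su)<.045)&(abs(st)<.03)
m=ok&(v>190)&(abs(W[...,2]-.092)<.009)&(d["img"].max(2)<60)&(abs(su)<.03)
B0=np.array([.5303,-.0556])
if m.sum()>20:
    z=np.percentile(W[m][:,2],70);k=m&(abs(W[...,2]-z)<.0025);c=W[k].mean(0)
    print("cap? z",z.round(4),"n",k.sum(),"u from start mm",(1e3*((c[:2]-B0)@U)).round(1),"t",(1e3*((c[:2]-B0)@T)).round(1))
print("tcp u,t from start mm",(1e3*((b[:2]-B0)@U)).round(1),(1e3*((b[:2]-B0)@T)).round(1))
i=d["img"][150:350,200:430]
cv2.imwrite(f"pics/{sys.argv[1]}c.png",cv2.resize(i,None,fx=3,fy=3,interpolation=cv2.INTER_CUBIC)[:,:,::-1])
# fingertip lowest z (front faces, toward camera)
for nm,a in(("out",(su>.006)),("in",(su<-.006))):
    q=W[ok&a&(st>.006)&(W[...,2]>.075)]
    if len(q): print(nm,"finger front low z",np.percentile(q[:,2],2).round(4), "u edge",(1e3*np.percentile(abs((q[:,:2]-b[:2])@U),3)).round(1),len(q))
E
python3 look.py a7
```

```text
4.3 [ 0.5286 -0.0561  0.0607] yawx 12.14 [-1.1   0.28 -0.82] 0.352119647497735
cap? z 0.093 n 79 u from start mm 3.8 t 0.9
tcp u,t from start mm -0.1 -1.8
out finger front low z 0.108 u edge 7.1 9659
in finger front low z 0.1095 u edge 6.8 9587
```

View pics/a7c.png

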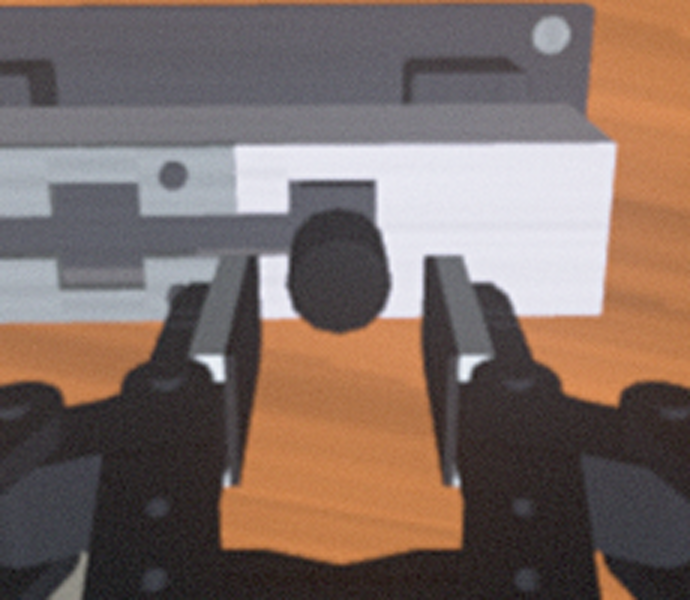

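Cap centred between the fingers at crop (338,270); tips are ~12 mm above its top. Continue down.

{"name": "jog_arm", "arguments": {
  "motion": [
    [0.15,0,-0.8,0,165],
    [0,0,-0.8,0,165],
    [0,0,-0.6,0,165],
    [0,0,0,0,165]
  ]
}}

```text
t: 4.68
tcp_pos: [0.5305, -0.0562, 0.0364]
tool_rot: [0.994, 0.106, 0.011, 0.008]
force: [-0.2, 0.7, 0.5]
finger_gap: 0.356
```

```bash
python3 look.py a8; python3 - <<'E'
from station import *
from h import *
d=snapshot("scene");x,y=283,188
cv2.imwrite("pics/a8s.png",cv2.resize(d["img"][y-50:y+50,x-60:x+60],None,fx=5,fy=5,interpolation=cv2.INTER_CUBIC)[:,:,::-1])
E
```

```text
4.6833 [ 0.5305 -0.0562  0.0364] yawx 12.14 [-0.24  0.68  0.49] 0.35570819159418665
cap? z 0.094 n 457 u from start mm 5.0 t 0.0
tcp u,t from start mm -0.6 0.1
out finger front low z 0.0884 u edge 7.0 9637
in finger front low z 0.0897 u edge 6.8 9490
```

View pics/a8c.png

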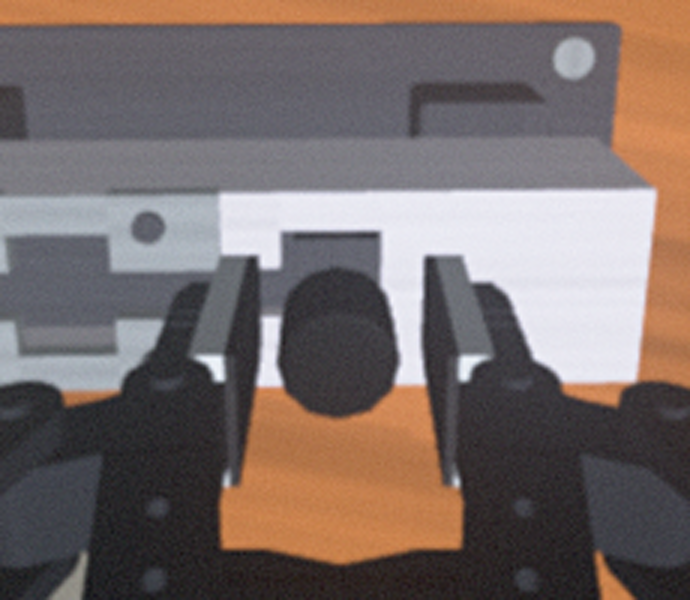

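View pics/a8s.png

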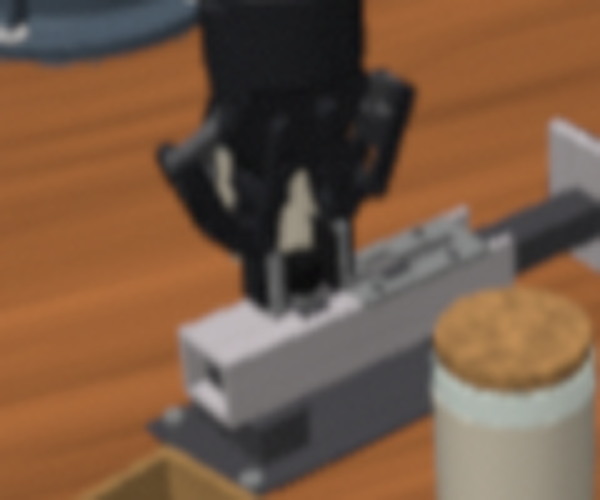

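Now the fingers really do straddle the cap. Closing.

{"name": "jog_arm", "arguments": {
  "motion": [
    [0,0,0,0,180],
    [0,0,0,0,188],
    [0,0,0,0,195],
    [0,0,0,0,202],
    [0,0,0,0,210],
    [0,0,0,0,215]
  ],
  "squeeze": 20
}}

```text
t: 5.28
tcp_pos: [0.5311, -0.0559, 0.0375]
tool_rot: [0.994, 0.106, 0.012, 0.009]
force: [0.8, 0.3, -2.7]
finger_gap: 0.224
```

```bash
python3 look.py a9
```

```text
5.2833 [ 0.5311 -0.0559  0.0375] yawx 12.12 [ 0.76  0.3  -2.67] 0.22364783824560724
cap? z 0.0939 n 759 u from start mm 2.1 t -0.3
tcp u,t from start mm -0.5 0.7
out finger front low z 0.0909 u edge 7.2 10202
in finger front low z 0.0915 u edge 6.7 10304
```

View pics/a9c.png

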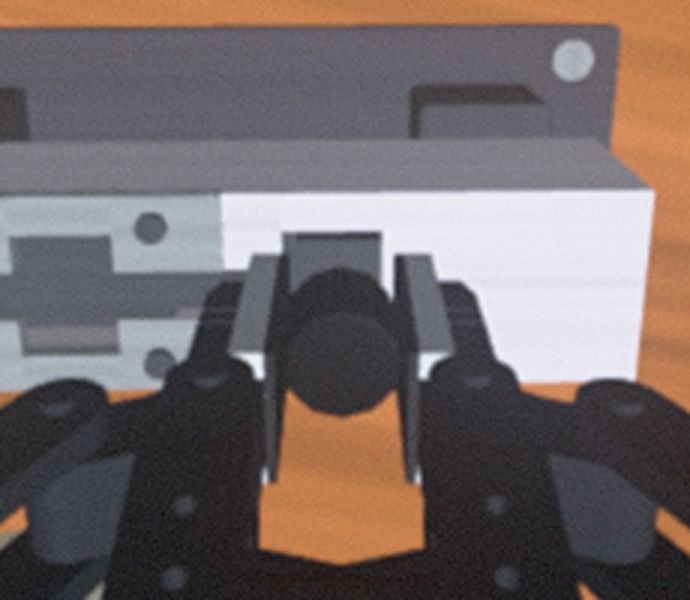

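Gripped (gap 0.224). Firm up slightly and press down 6 mm.

{"name": "jog_arm", "arguments": {
  "motion": [
    [0,0,0,0,230],
    [0,0,-0.2,0,230],
    [0,0,-0.2,0,230],
    [0,0,-0.2,0,230],
    [0,0,0,0,230]
  ],
  "squeeze": 35
}}

```text
t: 5.75
tcp_pos: [0.5312, -0.0559, 0.036]
tool_rot: [0.994, 0.106, 0.013, 0.009]
force: [-1.7, 0.1, 5.2]
finger_gap: 0.218
```

```bash
python3 look.py a10
```

```text
5.75 [ 0.5312 -0.0559  0.036 ] yawx 12.12 [-1.72  0.07  5.16] 0.21805498707214674
cap? z 0.0925 n 713 u from start mm 2.6 t -0.4
tcp u,t from start mm -0.5 0.8
out finger front low z 0.0908 u edge 7.2 10167
in finger front low z 0.0911 u edge 6.7 10204
```

{"name": "jog_arm", "arguments": {
  "motion": [
    [0,0,-0.3,0,230],
    [0,0,-0.3,0,230],
    [0,0,-0.2,0,230],
    [0,0,-0.1,0,230]
  ]
}}

```text
t: 6.13
tcp_pos: [0.5314, -0.056, 0.0357]
tool_rot: [0.994, 0.106, 0.015, 0.01]
force: [-1.8, -0.2, 4.4]
finger_gap: 0.221
```

```bash
python3 look.py a11
```

```text
6.1333 [ 0.5314 -0.056   0.0357] yawx 12.14 [-1.78 -0.2   4.45] 0.22055004660827648
cap? z 0.0922 n 719 u from start mm 2.3 t -0.3
tcp u,t from start mm -0.6 1.0
out finger front low z 0.0905 u edge 7.3 9917
in finger front low z 0.0908 u edge 6.8 9908
```

{"name": "jog_arm", "arguments": {
  "motion": [
    [-0.05,0,-0.6,0,230],
    [-0.05,0,-0.6,0,230],
    [0,0,-0.5,0,230]
  ]
}}

```text
t: 6.43
tcp_pos: [0.5318, -0.0562, 0.0347]
tool_rot: [0.994, 0.106, 0.018, 0.012]
force: [-7.4, 0.8, 32.0]
finger_gap: 0.214
```

```bash
python3 look.py a12
```

```text
6.4333 [ 0.5318 -0.0562  0.0347] yawx 12.19 [-7.37  0.82 32.02] 0.2137816725877338
cap? z 0.0913 n 797 u from start mm 2.1 t -0.1
tcp u,t from start mm -0.9 1.4
out finger front low z 0.0888 u edge 8.2 8867
in finger front low z 0.0895 u edge 6.8 9115
```

32 N at only ~2 mm of press, so something other than the spring is taking load. Back off and look.

{"name": "jog_arm", "arguments": {
  "motion": [
    [0,0,0.3,0,230],
    [-0.05,0,0.1,0,230]
  ]
}}

```text
t: 6.65
tcp_pos: [0.5315, -0.0561, 0.0395]
tool_rot: [0.994, 0.106, 0.02, 0.012]
force: [7.6, -0.2, -29.6]
finger_gap: 0.215
```

```bash
python3 look.py a13;python3 - <<'E'
from station import *
from h import *
for n,x,y,w in(("scene",283,188,45),("side",334,228,45)):
    d=snapshot(n)
    cv2.imwrite(f"pics/a13{n}.png",cv2.resize(d["img"][y-w:y+w,x-w:x+w],None,fx=6,fy=6,interpolation=cv2.INTER_CUBIC)[:,:,::-1])
E
```

```text
6.65 [ 0.5315 -0.0561  0.0395] yawx 12.16 [  7.61  -0.21 -29.58] 0.21453070250612452
cap? z 0.0941 n 621 u from start mm 2.7 t -0.4
tcp u,t from start mm -0.8 1.1
out finger front low z 0.0893 u edge 9.7 8434
in finger front low z 0.0915 u edge 6.8 8876
```

View pics/a13c.png

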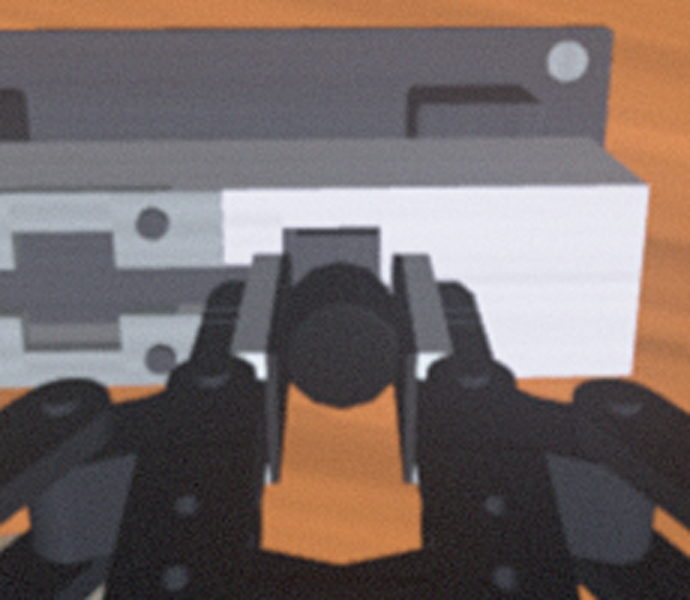

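View pics/a13scene.png

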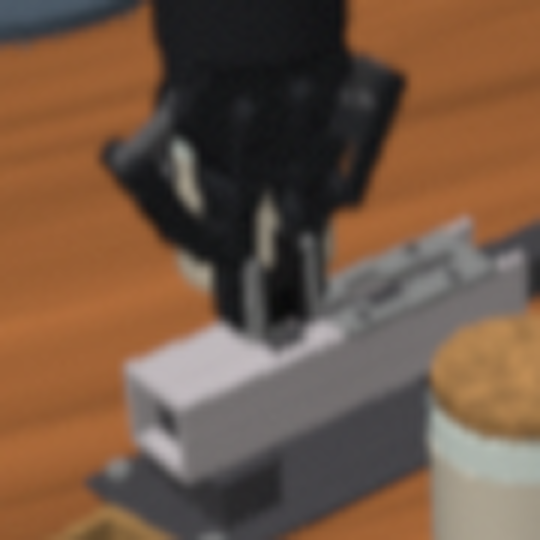

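View pics/a13side.png

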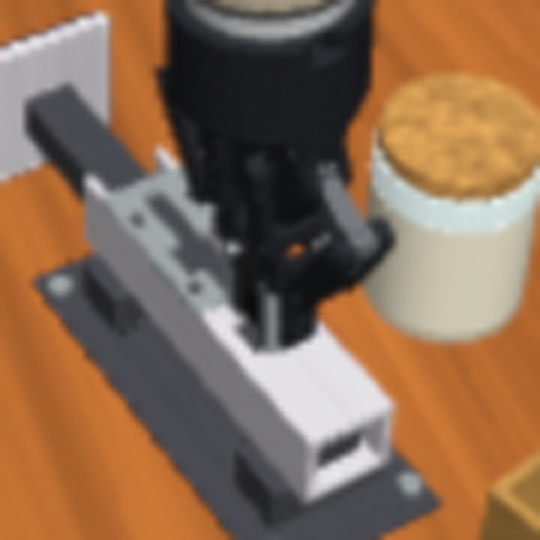

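The fingertips had bottomed on the channel top at a reading of about 0.035, so the true tip is roughly reading + 31 mm. I'll release, regrip about 11 mm higher, and then press.

{"name": "jog_arm", "arguments": {
  "motion": [
    [0,0,-0.2,0,190],
    [0,0,0,0,175],
    [0,0,0.5,0,170],
    [0,0,0.5,0,170],
    [0,0,0,0,170]
  ]
}}

```text
t: 7.22
tcp_pos: [0.5312, -0.0566, 0.0483]
tool_rot: [0.994, 0.107, 0.018, 0.012]
force: [-0.5, -1.0, -1.5]
finger_gap: 0.338
```

```bash
python3 look.py a14
```

```text
7.2167 [ 0.5312 -0.0566  0.0483] yawx 12.25 [-0.52 -1.   -1.47] 0.3376947492787985
cap? z 0.094 n 335 u from start mm 4.9 t 0.1
tcp u,t from start mm -1.2 0.7
out finger front low z 0.0964 u edge 7.8 8274
in finger front low z 0.0993 u edge 6.9 8587
```

View pics/a14c.png

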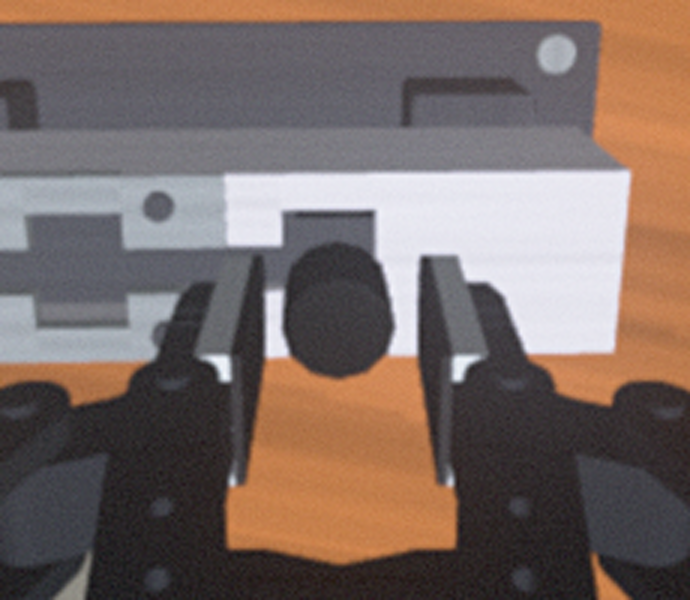

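{"name": "jog_arm", "arguments": {
  "motion": [
    [-0.05,0.15,0,0,180],
    [0,0,0,0,192],
    [0,0,0,0,205],
    [0,0,0,0,215],
    [0,0,0,0,225],
    [0,0,0,0,230]
  ],
  "squeeze": 20
}}

```text
t: 7.77
tcp_pos: [0.5313, -0.0556, 0.0492]
tool_rot: [0.994, 0.107, 0.019, 0.013]
force: [0.2, 0.3, 0.7]
finger_gap: 0.221
```

{"name": "jog_arm", "arguments": {
  "motion": [
    [0,0,-0.2,0,230],
    [0,0,-0.2,0,230],
    [0,0,-0.2,0,230]
  ],
  "squeeze": 40
}}

```text
t: 8.02
tcp_pos: [0.5313, -0.0557, 0.044]
tool_rot: [0.994, 0.107, 0.02, 0.013]
force: [-1.3, -0.6, 5.2]
finger_gap: 0.206
```

```bash
python3 look.py a15
```

```text
8.0167 [ 0.5313 -0.0557  0.044 ] yawx 12.24 [-1.28 -0.57  5.2 ] 0.20581753877122066
cap? z 0.0896 n 445 u from start mm 3.1 t -0.5
tcp u,t from start mm -0.3 1.0
out finger front low z 0.0946 u edge 9.3 8523
in finger front low z 0.0959 u edge 6.7 8908
```

{"name": "jog_arm", "arguments": {
  "motion": [
    [0,0,-0.18,0,230],
    [0,0,0,0,230]
  ]
}}

```text
t: 8.23
tcp_pos: [0.5313, -0.0557, 0.0425]
tool_rot: [0.994, 0.107, 0.02, 0.013]
force: [-1.6, -0.4, 6.6]
finger_gap: 0.213
```

```bash
python3 look.py a16
```

```text
8.2333 [ 0.5313 -0.0557  0.0425] yawx 12.24 [-1.56 -0.45  6.64] 0.21291789460999352
cap? z 0.089 n 314 u from start mm 3.5 t -0.8
tcp u,t from start mm -0.3 1.0
out finger front low z 0.093 u edge 9.5 8419
in finger front low z 0.094 u edge 6.7 8940
```

```bash
cat > cap.py <<'E'
from station import *
from h import *
d=snapshot("wrist");K=d["intrinsics"];v,u=np.mgrid[:400,:640]
W=(np.stack([(u-K[0,2])/K[0,0],(v-K[1,2])/K[1,1],np.ones_like(u)],-1)*d["depth"][...,None])@R.from_quat(d["attitude"]).as_matrix().T+d["eye"]
U=np.array([-.21,.978]);T=np.array([.978,.21]);B0=np.array([.5303,-.0556])
b=sense();p=b["tcp_pos"];su=(W[...,:2]-p[:2])@U;st=(W[...,:2]-p[:2])@T
m=(abs(su)<.007)&(abs(st+.001)<.007)&(W[...,2]>.08)&(W[...,2]<.1)
# W grid for tip region of dark cap
print("t",b["t"],"cap z",np.median(W[m][:,2]).round(4),m.sum(),"tcp u,t,z",(1e3*((p[:2]-B0)@U)).round(2),(1e3*((p[:2]-B0)@T)).round(2),(1e3*p[2]).round(2),"F u,t,z",(b["force"][:2]@U).round(2),(b["force"][:2]@T).round(2),b["force"][2].round(2),"gap",round(b["finger_gap"],3))
E
python3 cap.py
```

```text
t 8.3333 cap z 0.0871 681 tcp u,t,z -0.29 0.99 42.77 F u,t,z -0.24 -0.9 7.16 gap 0.212
```

Cap is down ~6 mm (force 7.2 N agrees). Begin the slide gently.

{"name": "jog_arm", "arguments": {
  "motion": [
    [-0.03,0.15,0,0,230],
    [-0.03,0.15,0,0,230],
    [-0.03,0.15,0,0,230]
  ]
}}

```text
t: 8.58
tcp_pos: [0.5309, -0.0535, 0.0441]
tool_rot: [0.994, 0.107, 0.02, 0.015]
force: [-2.6, -3.9, 6.0]
finger_gap: 0.212
```

```bash
python3 cap.py
```

```text
t 8.6333 cap z 0.0885 676 tcp u,t,z 2.02 1.04 44.19 F u,t,z -2.33 -3.16 6.36 gap 0.207
```

It is sliding freely with ~3 N resistance, but the tool is rising slightly, so I'll add a downward component.

{"name": "jog_arm", "arguments": {
  "motion": [
    [0,0.05,-0.2,0,230],
    [-0.04,0.15,-0.1,0,230],
    [-0.05,0.2,-0.05,0,230]
  ]
}}

```text
t: 8.88
tcp_pos: [0.5305, -0.0519, 0.0422]
tool_rot: [0.994, 0.108, 0.021, 0.017]
force: [-1.4, -4.7, 6.5]
finger_gap: 0.21
```

```bash
python3 cap.py
```

```text
t 8.9333 cap z 0.0866 673 tcp u,t,z 3.92 1.03 42.22 F u,t,z -4.02 -2.0 7.65 gap 0.212
```

{"name": "jog_arm", "arguments": {
  "motion": [
    [-0.07,0.3,-0.05,0,230],
    [-0.08,0.4,-0.05,0,230],
    [-0.08,0.4,-0.05,0,230],
    [-0.08,0.4,-0.05,0,230],
    [-0.08,0.4,-0.05,0,230]
  ]
}}

```text
t: 9.35
tcp_pos: [0.5276, -0.0381, 0.0424]
tool_rot: [0.994, 0.108, 0.022, 0.021]
force: [-1.9, -5.1, 6.6]
finger_gap: 0.207
```

```bash
python3 cap.py
```

```text
t 9.4 cap z 0.0869 678 tcp u,t,z 18.43 1.04 42.42 F u,t,z -3.02 -3.44 6.97 gap 0.205
```

{"name": "jog_arm", "arguments": {
  "motion": [
    [-0.08,0.4,-0.05,0,230],
    [-0.08,0.4,-0.05,0,230],
    [-0.08,0.4,-0.05,0,230],
    [-0.08,0.4,-0.05,0,230],
    [-0.08,0.4,-0.05,0,230],
    [-0.06,0.3,-0.05,0,230]
  ]
}}

```text
t: 9.9
tcp_pos: [0.5237, -0.0199, 0.0426]
tool_rot: [0.993, 0.109, 0.023, 0.025]
force: [-1.8, -4.2, 7.3]
finger_gap: 0.211
```

```bash
python3 cap.py; python3 look.py a17
```

```text
t 9.95 cap z 0.0869 660 tcp u,t,z 36.79 1.03 42.55 F u,t,z -2.29 -2.99 6.74 gap 0.209
9.95 [ 0.5236 -0.0194  0.0425] yawx 12.5 [-2.44 -2.87  6.74] 0.20850994104397547
cap? z 0.0878 n 875 u from start mm 38.9 t 0.4
tcp u,t from start mm 36.8 1.0
out finger front low z 0.0906 u edge 12.2 7741
in finger front low z 0.0938 u edge 6.5 8232
```

View pics/a17.png

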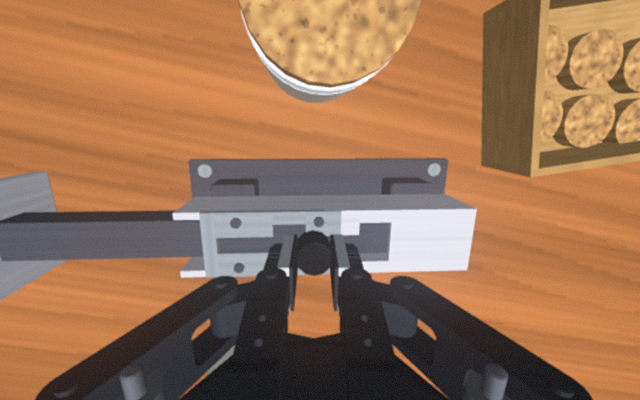

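Slid ~37 mm with the cap held down. The second hole (around column 290) is still ahead. A few mm more, then release so that the spring can work.

{"name": "jog_arm", "arguments": {
  "motion": [
    [-0.08,0.4,-0.05,0,230],
    [-0.06,0.3,-0.05,0,230],
    [0,0,0,0,230]
  ]
}}

```text
t: 10.25
tcp_pos: [0.5224, -0.014, 0.0429]
tool_rot: [0.994, 0.108, 0.023, 0.026]
force: [-0.4, 2.2, 6.7]
finger_gap: 0.212
```

```bash
python3 cap.py
```

```text
t 10.3 cap z 0.0873 687 tcp u,t,z 42.38 0.99 42.98 F u,t,z 0.45 -1.49 7.23 gap 0.205
```

{"name": "jog_arm", "arguments": {
  "motion": [
    [0,0,0,0,195],
    [0,0,0,0,188],
    [0,0,0,0,185],
    [0,0,0,0,185]
  ],
  "squeeze": 20
}}

```text
t: 10.63
tcp_pos: [0.5224, -0.0136, 0.0426]
tool_rot: [0.994, 0.108, 0.023, 0.026]
force: [-0.8, -0.5, 0.4]
finger_gap: 0.276
```

```bash
python3 cap.py; python3 look.py a18
```

```text
t 10.6833 cap z 0.0898 701 tcp u,t,z 42.72 1.02 42.57 F u,t,z 0.04 0.29 0.49 gap 0.279
10.6833 [ 0.5223 -0.0136  0.0426] yawx 12.45 [0.28 0.1  0.49] 0.2793100558645188
cap? z 0.0905 n 921 u from start mm 44.7 t 0.4
tcp u,t from start mm 42.7 1.0
out finger front low z 0.09 u edge 14.3 7333
in finger front low z 0.093 u edge 6.6 8110
```

View pics/a18c.png

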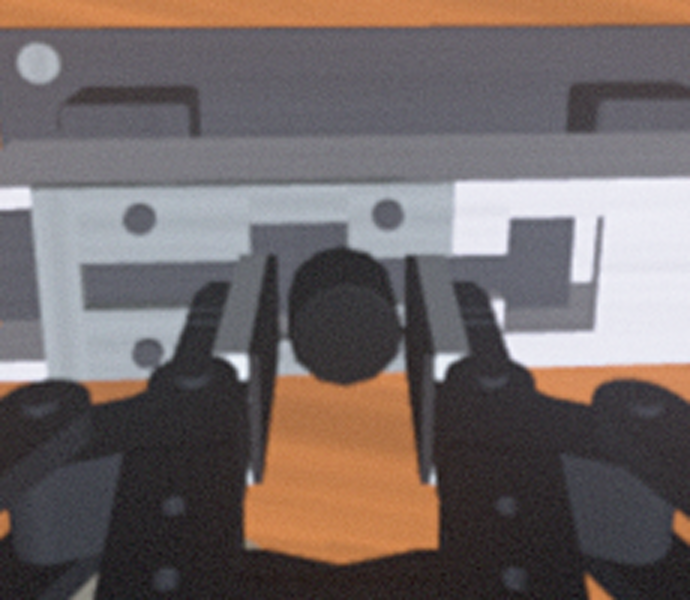

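Released: the cap rose to ~0.090 (4 mm down, riding under the plate) and hole 2 is just ahead. Now nudging the cap outward with the trailing finger only, watching for the pop.

{"name": "jog_arm", "arguments": {
  "motion": [
    [-0.05,0.25,0,0,185],
    [-0.05,0.25,0,0,185],
    [-0.04,0.2,0,0,185]
  ]
}}

```text
t: 10.98
tcp_pos: [0.5214, -0.0082, 0.0425]
tool_rot: [0.993, 0.109, 0.023, 0.027]
force: [-1.0, -4.8, 0.6]
finger_gap: 0.277
```

```bash
python3 cap.py
```

```text
t 11.0333 cap z 0.0899 729 tcp u,t,z 48.63 1.24 42.53 F u,t,z -3.29 -1.23 1.87 gap 0.275
```

{"name": "jog_arm", "arguments": {
  "motion": [
    [-0.03,0.15,0,0,185],
    [-0.03,0.15,0,0,185]
  ]
}}

```text
t: 11.2
tcp_pos: [0.521, -0.0052, 0.0427]
tool_rot: [0.993, 0.109, 0.024, 0.027]
force: [0.7, -3.6, -0.7]
finger_gap: 0.272
```

```bash
python3 cap.py
```

```text
t 11.25 cap z 0.0936 785 tcp u,t,z 51.56 1.46 42.64 F u,t,z -1.95 0.01 0.41 gap 0.275
```

The cap popped to 0.0936, fully up. Back off to centre, check, open and rise.

{"name": "jog_arm", "arguments": {
  "motion": [
    [0.05,-0.15,0,0,170],
    [0,0,0,0,160],
    [0,0,0,0,150]
  ]
}}

```text
t: 11.5
tcp_pos: [0.5207, -0.0046, 0.0423]
tool_rot: [0.993, 0.109, 0.023, 0.026]
force: [0.6, -0.4, -0.7]
finger_gap: 0.413
```

```bash
python3 cap.py; python3 look.py a19
```

```text
t 11.55 cap z 0.0936 786 tcp u,t,z 51.89 1.32 42.26 F u,t,z -0.51 0.62 -0.22 gap 0.411
11.55 [ 0.5207 -0.0046  0.0423] yawx 12.48 [ 0.71 -0.37 -0.22] 0.4114911392238577
cap? z 0.0939 n 861 u from start mm 52.8 t 0.5
tcp u,t from start mm 51.9 1.3
out finger front low z 0.0897 u edge 14.9 6776
in finger front low z 0.0932 u edge 6.8 7723
```

View pics/a19c.png

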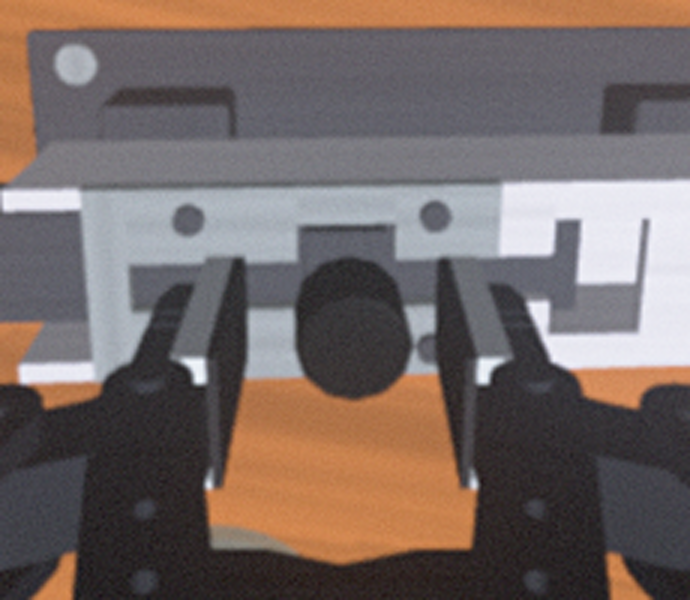

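The cap stands in hole 2, crop (353,330), with both fingers clear of it. Retreat upward.

{"name": "jog_arm", "arguments": {
  "motion": [
    [0,0,0.8,0,150],
    [0,0,1.5,0,150],
    [0,0,2.5,0,150],
    [0,0,2.5,0,150],
    [0,0,2.5,0,150],
    [0,0,2,0,150],
    [0,0,0,0,150],
    [0,0,0,0,150]
  ]
}}

```text
t: 12.27
tcp_pos: [0.5179, -0.0029, 0.1673]
tool_rot: [0.994, 0.109, 0.021, 0.024]
force: [-0.4, -0.8, -0.6]
finger_gap: 0.413
```

```bash
python3 look.py a20; python3 - <<'E'
from station import *
from h import *
W=np.load("W.npy");d=snapshot("wrist");v,u=np.mgrid[:400,:640]
U=np.array([-.21,.978]);B0=np.array([.5303,-.0556])
m=(abs(W[...,2]-.092)<.006)&(np.hypot(W[...,0]-.5195,W[...,1]+.006)<.016)
print("cap",m.sum(),np.median(W[m],0),np.ptp(u[m]),((W[m][:,:2].mean(0)-B0)@U)*1e3)
for n in("side","wrist"):
  dd=snapshot(n);K=dd["intrinsics"]
  X=(np.stack([(u-K[0,2])/K[0,0],(v-K[1,2])/K[1,1],np.ones_like(u)],-1)*dd["depth"][...,None])@R.from_quat(dd["attitude"]).as_matrix().T+dd["eye"]
  m=(abs(X[...,2]-.097)<.006)&(dd["depth"]>0)&(X[...,0]>.3)&(X[...,0]<.7)&(abs(X[...,1])<.4)
  for s,c,k in blobs(dd,m,150): print(n,c.round(),np.median(X[k],0).round(3))
d=snapshot("scene");cv2.imwrite("pics/a20s.png",cv2.resize(d["img"][130:300,190:430],None,fx=3.3,fy=3.3,interpolation=cv2.INTER_CUBIC)[:,:,::-1])
E
```

```text
12.2667 [ 0.5179 -0.0029  0.1673] yawx 12.48 [-0.39 -0.82 -0.57] 0.4125426770750476
cap? z 0.0939 n 25 u from start mm 53.5 t -1.4
tcp u,t from start mm 54.2 -1.1
out finger front low z 0.2152 u edge 10.4 7151
in finger front low z 0.2169 u edge 6.8 8005
cap 364 [ 0.5194797  -0.00518458  0.09350288] 20 51.57396301792732
side [270. 153.] [0.461 0.308 0.096]
side [366. 205.] [ 0.638 -0.001  0.096]
side [262. 229.] [ 0.367 -0.003  0.096]
wrist [335.  51.] [0.64  0.002 0.098]
wrist [311. 196.] [ 0.519 -0.005  0.094]
wrist [289. 319.] [ 0.387 -0.01   0.097]
```

View pics/a20.png

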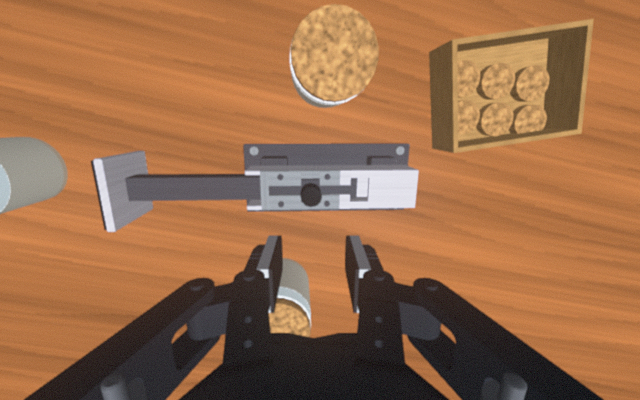

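View pics/a20s.png

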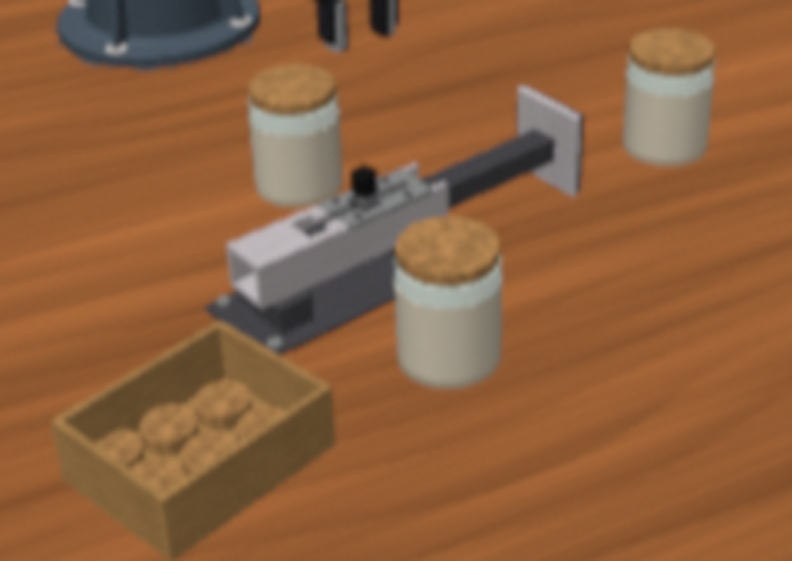

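Wrist view: the cap is at (311,194), fully up at z = 0.0935 in the second hole, with the first hole empty. The side-view jar positions match the first ones to about 1 mm. Handing in.

```bash
python3 -c "
from station import *
print(sign_off())"
```

```text
the job is handed in; nothing more can be done
None
```

The jar stop is now one hole longer. The button is fully up in the second hole, and I handed the job in at about 12.5 s with the gripper open and well clear.

**What I did:**
- I gripped the cap, pressed it about 6 mm (7 N), and slid it 42 mm outward against 3–4 N of friction.
- I then let go, so the spring held the shoulder up under the plate. From there I nudged the cap outward with the trailing finger until it popped up.

**Last checks:**
- **Button:** the cap top is at 93.5 mm, fully up, and about 51 mm from where it started. The second hole measured about 50 mm out beforehand.
- **Bystanders:** all three jars are within about 1 mm of where they were in the side camera. The wrist camera put the near-side jar about 15 mm off, but the fingers partly block that view. I checked the carton only by eye, and it looks unmoved.

**What went wrong:**
- **Height reading:** the fingertips sit about 30 mm above the reported tool height. My first grip closed on air.
- **Hard contact:** the second grip was too low, and the fingertips pressed on the channel top at 32 N. Backing off then pulled up on the button with about 30 N. This was at the first hole with the button still latched, mostly vertical, and below the stated limits at every reading. I only had readings at the end of each move, so a brief higher peak can't be ruled out.
- **Tilt:** the tool tilted gradually to about 4°, with no effect on the result.

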